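# Press a test cassette shut in bench-mounted locking pliers

### The arm

A 7-joint arm with a two-finger parallel gripper is mounted at the origin on a cart in front of the work surface, level with it; the furniture and walls round the work are solid. World frame = base frame: x ahead of the robot, y to its left, z up, the work surface at z = 0. Lengths are in m, angles in rad, forces in N, time in s.
With the tool pointing down it reaches from about 0.35 to 0.9 m from the base axis. Payload 8.1 kg.
Tool frame: the origin (TCP) lies at the very end of the fingers, on their centre line; the grasp point (between the pads) lies 19 mm behind it; z points along the fingers, y is the line along which they close (so a half turn about z gives the same grasp; the last joint's range is limited). The gripper opens to 92 mm and grips with 3 to 60 N. Pads are 19 mm wide; open, the fingers measure 130 mm over their backs; the gripper's body (75 mm by 190 mm) begins 47 mm behind the grasp point.
Start: joints at [-1.226, 0.434, 0.025, 1.573, -0.012, 1.134, -0.075], TCP at [0.271, 0.563, 0.227] pointing down, gripper open.
Joint ranges: [-2.62, 2.62], [-0.44, 2.09], [-1.27, 1.32], [0.08, 2.57], [-1.32, 4.46], [0.12, 2], [-2.74, 2.74]. Speed limits (rad/s): [2.22, 2.22, 3.01, 3.01, 3.14, 3.14, 3.14].

### API

Orientations are given as a 3x3 rotation matrix whose columns are the frame's x, y, z axes.
In Python, from plant import get_obs, camera, camera_params, robot, models gives the robot as it stands.
- The arm moves only by the tool drive_tool, never from a script. Its argument "increments" is a list of rows, each a list of 3 entries, a list of its own where there are three numbers: the turn, a rotation vector about the world's x, y, z in rad, then the shift along the world's x, y, z in m, then the closure in counts, from 0 (fully open) to 255 (shut). In form: [[[wx, wy, wz], [dx, dy, dz], jaw], ...]. A call has exactly 8 rows; each row is the pose to reach, as a shift and turn from the pose commanded when the call began; what a row does not reach only later rows make up. A row lasts 1/8 s, in which the tool goes at most 62.5 mm and 10.7 degrees, less where a joint would pass 70% of its speed; a pose out of reach is approached as far as the arm can. A call with a gripper value outside its range is refused whole. The fingers move at their own pace and stop on an object; "squeeze" is the grip in N (left out, the last holds). Time passes only in rows, so rows that repeat a pose let the fingers close, or fill a call up. It gives the time, the measured TCP pose, the force, the opening and the grip force at its end, in the units of the state.
- get_obs(): the state, without advancing time (a new reading comes with each control period).
- camera(name): name is "scene" or "top" or "wrist"; returns the picture (400x640x3 uint8, red, green, blue); there is no depth.
- camera_params(name): a dict with "fx", "fy", "cx", "cy" (pixels), "distortion" ([k1, k2, p1, p2, k3] as OpenCV has them; the pictures are not rectified), "T" (4x4, takes a point from camera to world coordinates). Camera axes: x right, y down, z forward; pixel columns grow to the right and rows downward; lengths in m; the calibration is good to about 2 mm. A picture is of the moment at which its call begins: read the wrist's pose just before it. camera_params takes no time and is no camera call; for the wrist camera it gives the pose at the moment of the call.
- robot.close_job(): hands the job in; it is judged then, once.
Trained networks look in the newest picture that a camera, given by its name, has taken for a name from the list of things; names that differ only in an ending like _2 or _b are one class to them, and where a whole thing is asked for, a point or a joint stands for the part that bears it (a point fixed in the world has none). Each returns a list of dicts, best first, with "confidence" (0 to 1); they miss things now and then, are a little off and sometimes report something else, mostly with a low value. They report only what shows in the picture. A call takes as long as a camera call.
- models.masks_of(target, camera): "mask" (400x640 bool, what is visible of it) and "rect" ([left, top, right, bottom] in pixels, round what is visible of it).
- models.landmark_of(target, camera): "location" ([column, row] in pixels: a listed point, or the origin of a listed thing).
The state is a dict: "time": time; "joint_positions": joint angles; "joint_velocities": joint speeds; "tau": joint torques, N m; "ee_pos": TCP position; "orientation": TCP orientation; "wrist_force": force on the tool from outside, world axes, zero at the start; "ft_torque": the same for the moment, N m; "opening": finger opening in m; "grasp_force": force on a finger pad.
Only numpy, scipy, OpenCV 4.12 (cv2) and the standard library are available. Lean on these libraries where they do the work, as an engineer would, in place of code of your own. Each camera call takes 0.05 s, during which the arm holds its last target. There are 200 camera calls.

### The job

A white test cassette stands in the jaws of the locking pliers with its front shell only half pushed on. Squeeze the two blue handles together, never pressing harder than 25 N, until they snap over centre; let go so that the pliers stay locked by themselves for about a second with the cassette pressed shut, then pull the paddle of the red release lever outward, away from the moving handle again with no more than 25 N, until the handles spring open. Let go of the lever, do not touch the cassette, which stays shut in its nest, and leave the other things on the bench where they are.

Things in the scene. Friction and masses are not known exactly. Their poses are not given: they have to be found in the camera images.
- pliers: Locking pliers lying flat, bolted to the bench on a grey 150 x 110 mm base plate. Origin on the bench by the pivot; x points to the jaws (nest at x = 20 to 105 mm). Two blue handles stick out to -x (ends at -131 mm), level, 85 mm above the bench, each 10 mm thick in y and 22 mm high, free air below. Fixed handle: outer face at y = -14 mm. Moving handle on the +y side, pivot at x = 0, y = 4 mm.
- squeeze_fixed (a point): Middle of the outer (-y) face of the fixed blue handle, 95 mm from the pivot, 85 mm above the bench, for one finger. Axes as pliers. The red lever lies on top of this handle.
- squeeze_moving (a point): Middle of the outer (+y) face of the moving blue handle, 95 mm from the pivot, 85 mm above the bench, for the other finger. Squeezing swings it towards -y of pliers. Over both handles here: about 65 mm open, 32 to 47 mm locked (never the same twice, see moving_handle), when this point lies at x = -95, y = +18 to +33 mm in pliers.
- moving_handle (a joint): Swing of the moving handle: 0 = open (a spring returns it), grows as squeezed. A hidden adjuster puts dead centre anywhere from 0.17 to 0.33 rad, with a hard stop 0.02 rad past it; this cannot be seen, only felt. It stiffens to 10 to 19 N at the squeeze point some 0.1 to 0.15 rad before dead centre, then gives way and snaps to the stop and stays. Let go before that, it springs back to 0.
- release_lever (a joint): Swing of the red release lever: 0 = at rest (a spring returns it), grows as the paddle is pulled outward (to -y of pliers), hard stop at 0.40 rad. The first 0.1 to 0.25 rad is nearly free (under 2 N), then it pushes the moving handle back and, some 0.05 rad later, with 3 to 8 N at the paddle, the pliers spring open.
- lever_paddle (a point): Centre of the upright red paddle (30 mm long in x, 8 mm thick in y, from 97 to 127 mm above the bench) on the lever's free end, past the ends of the handles; 102 mm from the lever's upright pivot at x = -46, y = -8 mm in pliers. x points along the lever to that pivot, y across the paddle to the moving handle's side; push its +y face, or pinch it, to pull towards -y.
- cassette: White test cassette, 70 mm long, 24 mm high, standing on its long edge in the jaws; 10 mm thick when shut, 14 mm before. Origin at the middle of the lower edge of its back face, 68 mm above the bench.
- front_shell (a joint): How far the front shell of the cassette is pressed on: 0 = as delivered, 0.004 m = fully shut. It stays where it is pushed; the locked jaws push it fully shut.
- cup: Specimen cup with orange lid, 61 mm wide, 68 mm high, origin at its foot; bystander.
- dropper: Dropper bottle with teal cap, 30 mm wide, 80 mm high, origin at its foot; bystander.
- timer: Flat beige timer, 64 x 64 x 19 mm, origin at its underside; bystander.
- strip_bottle: Black-capped strip bottle, 44 mm wide, 122 mm high, origin at its foot; bystander.

How it is judged:
By the outcome, as a careful person would: the job done as asked, in the order asked, and still so for the second after the job is handed in, with the robot touching nothing.
It also fails if it takes over 53 s, if anything falls off the work surface, if the arm or the gripper's body presses on something with over 40 N, if the wrist force passes 120 N, or if a joint passes its speed limit or range.

## Working session

There is one attempt and no reset: what is moved stays moved. The work goes in short steps, Python scripts to look and compute and a tool call to move; the robot and the scene stay as the last step left them, time stands still between calls to the robot, and variables do not carry over. Pictures are saved under pics/ and viewed, at most 10 in all, crops included, and the job is handed in when it is done.

Besides the shell and the picture viewer there is one more tool, called after "Emit:" as name([rows], argument=value, ...), one row to a line, values as JSON. drive_tool: Moves the arm, as the interface text tells. Its arguments: {"type":"object","properties":{"increments":{"type":"array","items":{"type":"array"}},"squeeze":{"type":"number"}},"required":["increments"]}

```bash
mkdir -p pics
cat > h.py <<'E'
import numpy as np, cv2
from plant import get_obs, camera, camera_params, robot, models
def ray(p,uv):
    K=np.array([[p['fx'],0,p['cx']],[0,p['fy'],p['cy']],[0,0,1.]])
    n=cv2.undistortPoints(np.array([[uv]],float),K,np.array(p['distortion'],float))[0,0]
    T=np.array(p['T']);d=T[:3,:3]@np.array([n[0],n[1],1]);return T[:3,3],d/np.linalg.norm(d)
def tri(rs):
    A=0;b=0
    for o,d in rs:
        M=np.eye(3)-np.outer(d,d);A=A+M;b=b+M@o
    x=np.linalg.solve(A,b);return x,[np.linalg.norm((np.eye(3)-np.outer(d,d))@(x-o)) for o,d in rs]
def proj(p,X):
    K=np.array([[p['fx'],0,p['cx']],[0,p['fy'],p['cy']],[0,0,1.]])
    Ti=np.linalg.inv(np.array(p['T']));r=cv2.Rodrigues(Ti[:3,:3])[0]
    return cv2.projectPoints(np.array(X,float).reshape(-1,3),r,Ti[:3,3],K,np.array(p['distortion'],float))[0][:,0]
E
python3 - <<'E'
from h import *
np.set_printoptions(precision=4,suppress=True)
ims={}
L={}
for c in ('scene','top'):
    ims[c]=camera(c)
    p=camera_params(c);print(c,np.array(p['T'])[:3,3])
    for t in ('pliers','squeeze_fixed','squeeze_moving','lever_paddle','cassette','cup','dropper','timer','strip_bottle'):
        r=models.landmark_of(t,c)
        if r: L[t,c]=ray(p,r[0]['location']);print(c,t,[(np.round(q['location'],1),round(q['confidence'],2)) for q in r[:2]])
for t in {k[0] for k in L}:
    if (t,'scene') in L and (t,'top') in L: print(t,*tri([L[t,'scene'],L[t,'top']]))
cv2.imwrite('pics/a.png',cv2.cvtColor(ims['scene'],cv2.COLOR_RGB2BGR));cv2.imwrite('pics/b.png',cv2.cvtColor(ims['top'],cv2.COLOR_RGB2BGR))
o=get_obs();print(o)
E
```

```text
scene [-0.2286 -0.5689  1.1845]
scene pliers [(array([303.4, 217.4]), 0.57)]
scene squeeze_fixed [(array([293.9, 219.2]), 0.66)]
scene squeeze_moving [(array([274.8, 214.9]), 0.5)]
scene lever_paddle [(array([283.8, 228.9]), 0.64)]
scene cassette [(array([313.5, 193.4]), 0.63), (array([272.8, 214.3]), 0.54)]
scene cup [(array([376. , 291.4]), 0.57), (array([314.5, 193.7]), 0.22)]
scene dropper [(array([423.5, 299.5]), 0.47)]
scene timer [(array([201.2, 197.1]), 0.82)]
scene strip_bottle [(array([396. , 217.1]), 0.87)]
top [ 0.5116 -0.0153  1.5982]
top pliers [(array([304.9, 195.6]), 0.63)]
top squeeze_fixed [(array([317.3, 240. ]), 0.74), (array([312.6, 224.3]), 0.69)]
top squeeze_moving [(array([293.2, 222.4]), 0.5)]
top lever_paddle [(array([316.4, 240.3]), 0.45)]
top cassette [(array([312.9, 224. ]), 0.57), (array([309. , 173.8]), 0.56)]
top cup [(array([401.4, 235.1]), 0.58)]
top dropper [(array([317.7, 240.1]), 0.7), (array([437.2, 220.1]), 0.58)]
top timer [(array([205.7, 226.4]), 0.7)]
top strip_bottle [(array([378. , 157.7]), 0.62)]
timer [ 0.5394  0.3734 -0.0077] [np.float64
[... 808 characters left out ...]
.5544 -0.028   0.2031] [np.float64(0.03547857689217622), np.float64(0.035478576892176275)]
{'time': 1.0, 'joint_positions': array([-1.2256,  0.4345,  0.025 ,  1.5732, -0.0116,  1.134 , -0.0751]), 'joint_velocities': array([ 0.0008,  0.0011, -0.001 ,  0.0012,  0.0002,  0.0012, -0.0004]), 'tau': array([  0.0004, -66.7658,   0.984 , -31.4819,  -0.0607,   0.0326,
         0.    ]), 'ee_pos': array([0.2706, 0.5634, 0.2267]), 'orientation': array([[-0.9014,  0.4331,  0.    ],
       [ 0.4331,  0.9014,  0.    ],
       [-0.    ,  0.    , -1.    ]]), 'wrist_force': array([-0.4229,  0.297 , -0.1693]), 'ft_torque': array([-0.0625,  0.01  ,  0.0139]), 'grasp_force': 0.0, 'opening': 0.09163214853796696}
```

Run:
```python
import cv2,numpy as np
a=cv2.imread('pics/a.png')[150:270,230:370];b=cv2.imread('pics/b.png')[140:270,240:380]
a=cv2.resize(a,(400,343),interpolation=2);b=cv2.resize(b,(400,371),interpolation=2)
cv2.imwrite('pics/c.png',np.hstack([a,b[:343]]))
from h import *
p={c:camera_params(c) for c in('scene','top')}
print(tri([ray(p['scene'],(293.9,219.2)),ray(p['top'],(312.6,224.3))]),tri([ray(p['scene'],(313.5,193.4)),ray(p['top'],(309,173.8))]))
```

```text
(array([ 0.54016144, -0.00102148,  0.09470629]), [np.float64(0.006614226731407845), np.float64(0.0066142267314078206)]) (array([0.70397709, 0.01888728, 0.04750131]), [np.float64(0.005397685692965617), np.float64(0.005397685692965536)])
```

View pics/c.png

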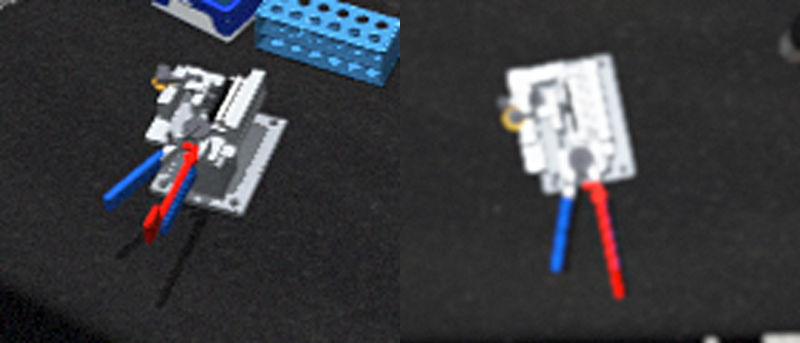

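View pics/b.png

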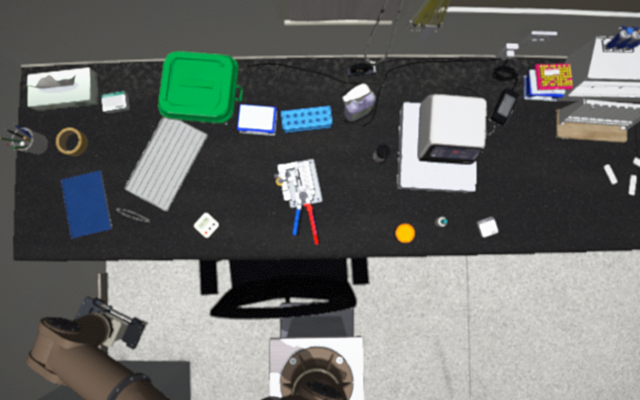

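The pliers sit at about (300,185) in the top picture, with the handles pointing at the robot. The red lever runs from about (305,205) to the paddle at (316,240), so the pliers' x axis has a yaw of about +0.2 rad. The bystanders are well clear. I'll move above the pliers for a close wrist view.

Emit:
drive_tool([
  [[0,0,0.08],[0.03,-0.06,0.03],0],
  [[0,0,0.16],[0.06,-0.12,0.05],0],
  [[0,0,0.24],[0.09,-0.18,0.07],0],
  [[0,0,0.33],[0.12,-0.24,0.07],0],
  [[0,0,0.41],[0.15,-0.3,0.07],0],
  [[0,0,0.49],[0.18,-0.36,0.07],0],
  [[0,0,0.57],[0.21,-0.42,0.07],0],
  [[0,0,0.65],[0.24,-0.48,0.07],0],
])

```text
time: 2.0
ee_pos: [0.4899, 0.1244, 0.2971]
orientation: [[-0.979, -0.204, 0.001], [-0.204, 0.979, 0.001], [-0.001, 0.0, -1.0]]
wrist_force: [0.7, 0.7, 1.2]
opening: 0.0915
grasp_force: 0.0
```

```bash
cat > look.py <<'E'
import sys; from h import *
np.set_printoptions(precision=4,suppress=True)
o=get_obs();print(o['time'],o['ee_pos'],o['orientation'][:,1],o['opening'])
p=camera_params('wrist');im=camera('wrist');print(np.array(p['T']))
cv2.imwrite(f'pics/{sys.argv[1]}.png',cv2.cvtColor(im,cv2.COLOR_RGB2BGR))
for t in ('pliers','squeeze_fixed','squeeze_moving','lever_paddle','cassette'):
    r=models.landmark_of(t,'wrist')
    for q in r[:2]: print(t,np.round(q['location'],1),round(q['confidence'],2))
import pickle;pickle.dump(p,open(f'{sys.argv[1]}.pkl','wb'))
E
python3 look.py w1
```

```text
2.0 [0.4899 0.1244 0.2971] [-0.2036  0.9791  0.0004] 0.09148949709002804
[[-0.2033  0.9478  0.2455  0.4255]
 [ 0.9791  0.1969  0.0508  0.1103]
 [-0.0002  0.2507 -0.9681  0.4557]
 [ 0.      0.      0.      1.    ]]
pliers [245.6 246.3] 0.83
squeeze_fixed [ 49.6 129.8] 0.62
squeeze_fixed [217.5 202.3] 0.55
squeeze_moving [265.4 211.1] 0.7
lever_paddle [209.3 162. ] 0.82
cassette [226.6 299.1] 0.73
```

View pics/w1.png

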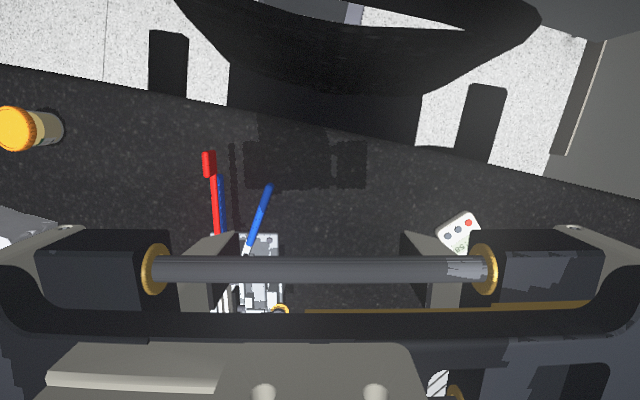

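The wrist view shows the red paddle at (209,162) and the blue moving handle tip at (270,185). The pliers' base is hidden behind the fingers. I'll take a second view from closer in.

Emit:
drive_tool([
  [[0,0,0],[-0.01,-0.03,0],0],
  [[0,0,0],[-0.03,-0.06,-0.02],0],
  [[0,0,0],[-0.05,-0.1,-0.02],0],
  [[0,0,0],[-0.05,-0.1,-0.02],0],
  [[0,0,0],[-0.05,-0.1,-0.02],0],
  [[0,0,0],[-0.05,-0.1,-0.02],0],
  [[0,0,0],[-0.05,-0.1,-0.02],0],
  [[0,0,0],[-0.05,-0.1,-0.02],0],
])

```text
time: 3.3
ee_pos: [0.4394, 0.0267, 0.2766]
orientation: [[-0.979, -0.201, -0.0], [-0.201, 0.979, -0.0], [0.0, -0.0, -1.0]]
wrist_force: [-0.1, 0.2, 0.1]
opening: 0.0919
grasp_force: 0.0
```

```bash
python3 look.py w2
```

```text
3.3 [0.4394 0.0267 0.2766] [-0.2015  0.9795 -0.0001] 0.09187178089603351
[[-0.2012  0.9485  0.2446  0.3751]
 [ 0.9795  0.195   0.0497  0.0128]
 [-0.0006  0.2496 -0.9684  0.4352]
 [ 0.      0.      0.      1.    ]]
pliers [297.3 289.3] 0.71
squeeze_fixed [278.4 259.3] 0.8
squeeze_moving [331.6 264.8] 0.77
lever_paddle [283.  224.2] 0.63
cassette [ 97.8 176.2] 0.4
```

View pics/w2.png

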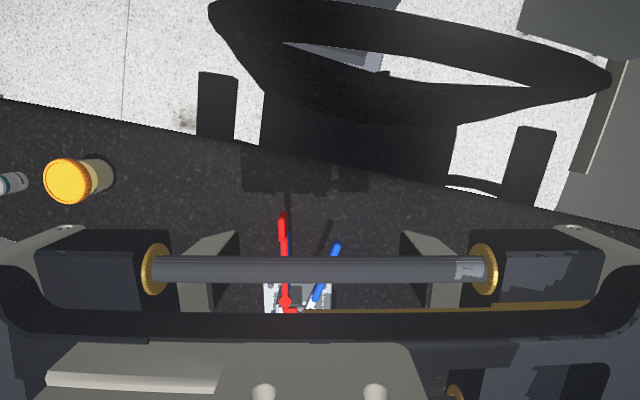

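The paddle is at (283,224), the fixed handle and lever run below it, and the moving handle tip is at (336,245). Next I triangulate and fit the pliers' pose.

```bash
cat > fit.py <<'E'
from h import *; import pickle
from scipy.optimize import least_squares
np.set_printoptions(precision=4,suppress=True)
P={c:camera_params(c) for c in('scene','top')};P['w1']=pickle.load(open('w1.pkl','rb'));P['w2']=pickle.load(open('w2.pkl','rb'))
D={'pliers':dict(scene=(303.4,217.4),top=(304.9,195.6),w1=(245.6,246.3),w2=(297.3,289.3)),
'sf':dict(scene=(293.9,219.2),top=(312.6,224.3),w1=(217.5,202.3),w2=(278.4,259.3)),
'sm':dict(scene=(274.8,214.9),top=(293.2,222.4),w1=(265.4,211.1),w2=(331.6,264.8)),
'lp':dict(scene=(283.8,228.9),top=(316.4,240.3),w1=(209.3,162),w2=(283,224.2)),
'cas':dict(scene=(313.5,193.4),top=(309,173.8))}
for k,d in D.items(): print(k,*tri([ray(P[c],u) for c,u in d.items()]))
def pts(v):
    x,y,yaw,a,s=v;c,n=np.cos(yaw),np.sin(yaw)
    # sm: moving outer face rotates about pivot; free y at open
    Q={'pliers':(0,0,0),'sf':(-.095,-.014,.085),'sm':(-.090,a,.085),'lp':(-.148,-.008,.112)}
    return {k:np.array([x+c*q[0]-n*q[1],y+n*q[0]+c*q[1],q[2]+s]) for k,q in Q.items()}
def res(v):
    X=pts(v);return np.concatenate([(proj(P[c],X[k])[0]-u)/(2 if c[0]!='w' else 4)*(1 if k!='pliers' else .5) for k in X for c,u in D[k].items()]+[[v[4]/.003]])
r=least_squares(res,[.64,.029,.2,.05,0],loss='soft_l1');print(r.x);X=pts(r.x);print(X)
for k in X: print(k,{c:np.round(proj(P[c],X[k])[0]-u,1) for c,u in D[k].items()})
E
python3 fit.py
```

```text
pliers [ 0.6402  0.0287 -0.0106] [np.float64(0.0026777625679715905), np.float64(0.0030679640366462727), np.float64(0.0013873339228509627), np.float64(0.0009754406630529122)]
sf [ 0.5411 -0.0011  0.0931] [np.float64(0.005982041215715005), np.float64(0.007302938890752605), np.float64(0.003413814816745377), np.float64(0.004235895631884427)]
sm [0.5447 0.0645 0.0744] [np.float64(0.0014916572928884647), np.float64(0.0038584436060867832), np.float64(0.0029453100392472947), np.float64(0.00015489977732403037)]
lp [ 0.4876 -0.0077  0.1108] [np.float64(0.0018857931972139086), np.float64(0.0029980245760467543), np.float64(0.0014943340265014384), np.float64(0.0016394634868425123)]
cas [0.704  0.0189 0.0475] [np.float64(0.005397685692965617), np.float64(0.005397685692965536)]
[ 0.6356  0.0253  0.1573  0.0518 -0.0003]
{'pliers': array([ 0.6356,  0.0253, -0.0003]), 'sf': array([ 0.544 , -0.0034,  0.0847]), 'sm': array([0.5386, 0.0624, 0.0847]), 'lp': array([ 0.4907, -0.0057,  0.1117])}
pliers {'scene': array([-0.8, -1.1]), 'top': array([1.6, 0.5]), 'w1': array([-2.4, -1.1]), 'w2': array([-2.4,  0.2])}
sf {'scene': array([-0.7,  1.9]), 'top': array([ 2.4, -2.3]), 'w1': array([-2.5, -0.5]), 'w2': array([ 2.1, -1.1])}
sm {'scene': array([-1.2, -1.1]), 'top': array([1.6, 1.5]), 'w1': array([ 0. , -3.3]), 'w2': array([-0.3, -0.9])}
lp {'scene': array([-0.6, -1.5]), 'top': array([-0.5, -1.9]), 'w1': array([1.2, 1.7]), 'w2': array([0.2, 1.9])}
```

Run:
```python
from h import *
p=camera_params('top')
def pl(uv,z,p=p):
    o,d=ray(p,uv);return (o+d*(z-o[2])/d[2])[:2]
a,b=pl((314.2,160.3),.01),pl((322.6,201.6),.01);d=a-b;print('plate',np.arctan2(d[1],d[0]))
im=cv2.imread('pics/b.png').astype(int);B,G,R=im[...,0],im[...,1],im[...,2]
m=(R>120)&(G<90)&(B<90);m[:,:280]=0;m[:,340:]=0;m[:195]=0;v,u=np.nonzero(m)
q=np.array([pl((x,y),.105) for x,y in zip(u,v)],);f=cv2.fitLine(q.astype(np.float32),cv2.DIST_HUBER,0,.01,.01).ravel();print('red top',len(q),np.arctan2(f[1],f[0]),q[:,0].min(),q[:,0].max(),f)
import pickle
p=pickle.load(open('w1.pkl','rb'));im=cv2.imread('pics/w1.png').astype(int);B,G,R=im[...,0],im[...,1],im[...,2]
m=(R>120)&(G<90)&(B<90);m[:,:190]=0;m[:,240:]=0;v,u=np.nonzero(m);print(u.min(),u.max(),v.min(),v.max())
for lo,hi,z in((182,235,.102),):
    q=np.array([pl((x,y),z,p) for x,y in zip(u,v) if lo<y<hi]);f=cv2.fitLine(q.astype(np.float32),cv2.DIST_HUBER,0,.01,.01).ravel();print('red w1',np.arctan2(f[1],f[0]),f)
```

```text
plate 0.18367110348538251
red top 193 0.20161028 0.4726738658722015 0.6017035133734498 [0.9797454  0.20024726 0.5418695  0.0064904 ]
201 220 151 234
red w1 0.19219045 [0.9815882  0.19100948 0.5465093  0.00267135]
```

Emit:
drive_tool([
  [[0,0,0],[0.05,0.002,-0.02],0],
  [[0,0,0],[0.1,0.003,-0.04],0],
  [[0,0,0],[0.1,0.003,-0.08],0],
  [[0,0,0],[0.1,0.003,-0.12],0],
  [[0,0,0],[0.1,0.003,-0.15],0],
  [[0,0,0],[0.1,0.003,-0.15],0],
  [[0,0,0],[0.1,0.003,-0.15],0],
  [[0,0,0],[0.1,0.003,-0.15],0],
])

```text
time: 4.6
ee_pos: [0.5402, 0.0293, 0.1282]
orientation: [[-0.98, -0.201, 0.002], [-0.201, 0.98, 0.001], [-0.003, 0.0, -1.0]]
wrist_force: [-0.4, 0.5, -0.5]
opening: 0.0914
grasp_force: 0.0
```

```bash
python3 look.py w3; python3 -c "
import cv2
from h import *
im=camera('scene');cv2.imwrite('pics/s3.png',cv2.cvtColor(cv2.resize(im[130:280,200:400],(800,600)),cv2.COLOR_RGB2BGR))"
```

```text
4.6 [0.5402 0.0293 0.1282] [-0.2007  0.9797  0.    ] 0.09139629225973712
[[-0.2005  0.948   0.2473  0.4756]
 [ 0.9797  0.1941  0.0501  0.0154]
 [-0.0005  0.2523 -0.9676  0.2867]
 [ 0.      0.      0.      1.    ]]
pliers [301.3 277.7] 0.77
squeeze_fixed [271.8 217.7] 0.81
squeeze_moving [367.8 232.4] 0.69
lever_paddle [277.5 143.1] 0.59
```

View pics/w3.png

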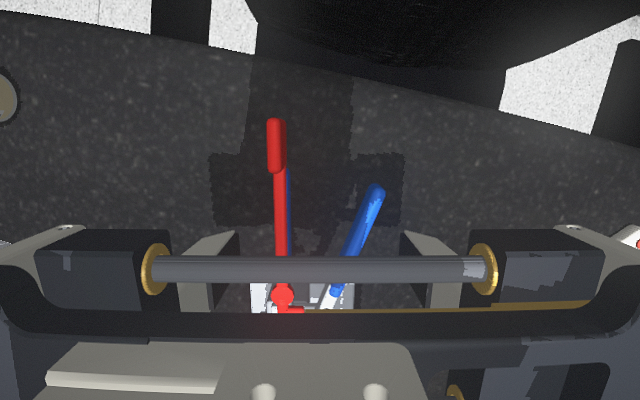

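Run:
```python
from h import *
import pickle
p=pickle.load(open('w3.pkl','rb'));t=np.array([.5402,.0293]);R=np.array([[.98,.2],[-.2,.98]])
for n,uv,z in(('tipMov',(377,187),.09),('sf',(271.8,217.7),.085),('sm',(367.8,232.4),.085),('lp',(277.5,143.1),.112),('padtop_front',(275,118),.127),('padtop_back',(275,172),.127),('leverpivot',(283,296),.105),('pl',(301.3,277.7),0)):
    o,d=ray(p,uv);X=(o+d*(z-o[2])/d[2])[:2];print(n,X.round(4),'rel tool',(R@(X-t)).round(4))
```

```text
tipMov [0.5061 0.0617] rel tool [-0.0269  0.0386]
sf [ 0.5436 -0.0052] rel tool [-0.0035 -0.0345]
sm [0.5407 0.0647] rel tool [0.0076 0.0346]
lp [ 0.4891 -0.0065] rel tool [-0.0572 -0.0249]
padtop_front [ 0.4755 -0.0081] rel tool [-0.0709 -0.0237]
padtop_back [ 0.5035 -0.0034] rel tool [-0.0425 -0.0247]
leverpivot [0.5916 0.0135] rel tool [ 0.0472 -0.0257]
pl [0.6326 0.028 ] rel tool [ 0.0903 -0.0198]
```

Emit:
drive_tool([
  [[0,0,0],[0,0,-0.03],0],
  [[0,0,0],[0,0,-0.055],0],
  [[0,0,0],[0,0,-0.058],0],
  [[0,0,0],[0,0,-0.058],20],
  [[0,0,0],[0,0,-0.058],40],
  [[0,0,0],[0,0,-0.058],40],
  [[0,0,0],[0,0,-0.058],40],
  [[0,0,0],[0,0,-0.058],40],
], squeeze=21)

```text
time: 5.95
ee_pos: [0.5396, 0.0296, 0.0691]
orientation: [[-0.98, -0.201, 0.001], [-0.201, 0.98, 0.001], [-0.001, 0.0, -1.0]]
wrist_force: [0.0, 1.0, 2.0]
opening: 0.0776
grasp_force: 1.1
```

Emit:
drive_tool([
  [[0,0,0],[0,0.001,0],40],
  [[0,0,0],[0,0.002,0],40],
  [[0,0,0],[0,0.002,0],40],
  [[0,0,0],[0,0.003,0],40],
  [[0,0,0],[0,0.003,0],40],
  [[0,0,0],[-0.001,0.004,0],40],
  [[0,0,0],[-0.001,0.004,0],40],
  [[0,0,0],[-0.001,0.004,0],40],
])

```text
time: 6.95
ee_pos: [0.5382, 0.0333, 0.0687]
orientation: [[-0.98, -0.201, 0.0], [-0.201, 0.98, 0.0], [-0.0, 0.0, -1.0]]
wrist_force: [0.4, 0.2, -0.1]
opening: 0.0775
grasp_force: 0.0
```

Emit:
drive_tool([
  [[0,0,0],[0,0.0005,0],40],
  [[0,0,0],[0,0.001,0],40],
  [[0,0,0],[0,0.001,0],40],
  [[0,0,0],[0,0.0015,0],40],
  [[0,0,0],[0,0.0015,0],40],
  [[0,0,0],[0,0.002,0],40],
  [[0,0,0],[0,0.002,0],40],
  [[0,0,0],[0,0.002,0],40],
])

```text
time: 7.95
ee_pos: [0.5382, 0.0352, 0.0687]
orientation: [[-0.98, -0.201, 0.0], [-0.201, 0.98, 0.0], [-0.0, 0.0, -1.0]]
wrist_force: [-0.5, 1.4, 0.3]
opening: 0.0775
grasp_force: 0.0
```

Emit:
drive_tool([
  [[0,0,0],[0,0.0005,0],40],
  [[0,0,0],[0,0.001,0],40],
  [[0,0,0],[0,0.001,0],40],
  [[0,0,0],[0,0.0015,0],40],
  [[0,0,0],[0,0.0015,0],40],
  [[0,0,0],[0,0.002,0],40],
  [[0,0,0],[0,0.002,0],40],
  [[0,0,0],[0,0.002,0],40],
])

```text
time: 8.95
ee_pos: [0.5382, 0.0367, 0.0687]
orientation: [[-0.98, -0.2, -0.0], [-0.2, 0.98, -0.001], [0.0, -0.001, -1.0]]
wrist_force: [0.6, -3.6, -0.3]
opening: 0.0772
grasp_force: 2.2
```

Emit:
drive_tool([
  [[0,0,0],[0,-0.001,0],44],
  [[0,0,0],[0.0003,-0.0018,0],48],
  [[0,0,0],[0.0005,-0.0025,0],52],
  [[0,0,0],[0.0006,-0.0032,0],56],
  [[0,0,0],[0.0008,-0.004,0],60],
  [[0,0,0],[0.0009,-0.0047,0],64],
  [[0,0,0],[0.0011,-0.0054,0],68],
  [[0,0,0],[0.0012,-0.0061,0],72],
])

```text
time: 9.95
ee_pos: [0.5393, 0.0312, 0.0687]
orientation: [[-0.98, -0.201, -0.0], [-0.201, 0.98, 0.0], [0.0, 0.0, -1.0]]
wrist_force: [-1.0, -2.5, 0.4]
opening: 0.0663
grasp_force: 5.8
```

Emit:
drive_tool([
  [[0,0,0],[0.0001,-0.0007,0],75],
  [[0,0,0],[0.0002,-0.0013,0],78],
  [[0,0,0],[0.0003,-0.0018,0],81],
  [[0,0,0],[0.0004,-0.0024,0],84],
  [[0,0,0],[0.0006,-0.0029,0],87],
  [[0,0,0],[0.0007,-0.0034,0],90],
  [[0,0,0],[0.0008,-0.004,0],93],
  [[0,0,0],[0.0009,-0.0045,0],96],
])

```text
time: 10.95
ee_pos: [0.5401, 0.0269, 0.0687]
orientation: [[-0.98, -0.201, -0.0], [-0.201, 0.98, 0.0], [0.0, 0.0, -1.0]]
wrist_force: [-4.0, -0.3, 3.4]
opening: 0.0576
grasp_force: 10.1
```

Emit:
drive_tool([
  [[0,0,0],[0.0001,-0.0005,0],99],
  [[0,0,0],[0.0002,-0.0011,0],102],
  [[0,0,0],[0.0003,-0.0016,0],105],
  [[0,0,0],[0.0004,-0.0021,0],108],
  [[0,0,0],[0.0006,-0.0026,0],111],
  [[0,0,0],[0.0007,-0.0032,0],114],
  [[0,0,0],[0.0008,-0.0037,0],117],
  [[0,0,0],[0.0009,-0.0042,0],120],
], squeeze=22)

```text
time: 11.95
ee_pos: [0.541, 0.0227, 0.0687]
orientation: [[-0.98, -0.201, -0.0], [-0.201, 0.98, 0.0], [0.0, 0.0, -1.0]]
wrist_force: [-6.0, 1.4, 5.1]
opening: 0.0489
grasp_force: 16.1
```

Emit:
drive_tool([
  [[0,0,0],[0.0001,-0.0004,0],122],
  [[0,0,0],[0.0001,-0.0007,0],124],
  [[0,0,0],[0.0002,-0.0011,0],126],
  [[0,0,0],[0.0003,-0.0014,0],128],
  [[0,0,0],[0.0004,-0.0018,0],130],
  [[0,0,0],[0.0004,-0.0021,0],132],
  [[0,0,0],[0.0005,-0.0024,0],134],
  [[0,0,0],[0.0006,-0.0027,0],136],
])

```text
time: 12.95
ee_pos: [0.5416, 0.0199, 0.0687]
orientation: [[-0.98, -0.201, -0.0], [-0.201, 0.98, 0.0], [0.0, 0.0, -1.0]]
wrist_force: [-6.4, 1.6, 6.1]
opening: 0.0432
grasp_force: 12.6
```

Emit:
drive_tool([
  [[0,0,0],[0.0001,-0.0004,0],138],
  [[0,0,0],[0.0001,-0.0007,0],140],
  [[0,0,0],[0.0002,-0.0011,0],142],
  [[0,0,0],[0.0003,-0.0014,0],144],
  [[0,0,0],[0.0004,-0.0018,0],146],
  [[0,0,0],[0.0004,-0.0021,0],148],
  [[0,0,0],[0.0005,-0.0024,0],150],
  [[0,0,0],[0.0006,-0.0027,0],152],
], squeeze=18)

```text
time: 13.95
ee_pos: [0.5424, 0.0169, 0.0686]
orientation: [[-0.98, -0.2, -0.0], [-0.2, 0.98, -0.0], [0.0, -0.0, -1.0]]
wrist_force: [-3.3, 0.9, 2.3]
opening: 0.0369
grasp_force: 2.3
```

Emit:
drive_tool([
  [[0,0,0],[0.0001,-0.0004,0],154],
  [[0,0,0],[0.0001,-0.0007,0],156],
  [[0,0,0],[0.0002,-0.0011,0],158],
  [[0,0,0],[0.0003,-0.0014,0],160],
  [[0,0,0],[0.0004,-0.0018,0],162],
  [[0,0,0],[0.0004,-0.0021,0],164],
  [[0,0,0],[0.0004,-0.0021,0],164],
  [[0,0,0],[0.0004,-0.0021,0],164],
])

```text
time: 14.95
ee_pos: [0.5433, 0.0156, 0.0688]
orientation: [[-0.98, -0.201, 0.001], [-0.201, 0.98, 0.001], [-0.001, 0.0, -1.0]]
wrist_force: [3.3, 4.7, 0.1]
opening: 0.0339
grasp_force: 18.0
```

Emit:
drive_tool([
  [[0,0,0],[0,0,0],130],
  [[0,0,0],[0,0,0],90],
  [[0,0,0],[0,0,0],50],
  [[0,0,0],[0,0,0],20],
  [[0,0,0],[0,0,0],20],
  [[0,0,0],[0,0,0.02],20],
  [[0,0,0],[0,0,0.05],20],
  [[0,0,0],[0,0,0.08],20],
])

```text
time: 15.95
ee_pos: [0.5426, 0.0149, 0.1494]
orientation: [[-0.98, -0.201, -0.001], [-0.201, 0.98, -0.0], [0.001, -0.0, -1.0]]
wrist_force: [0.1, -0.2, 0.4]
opening: 0.0844
grasp_force: 0.0
```

```bash
python3 look.py w4
```

```text
15.95 [0.5426 0.0149 0.1494] [-0.2007  0.9797 -0.    ] 0.08441980890715563
[[-0.2005  0.9487  0.2443  0.4784]
 [ 0.9797  0.1943  0.0494  0.0011]
 [-0.0006  0.2493 -0.9684  0.3081]
 [ 0.      0.      0.      1.    ]]
pliers [314.3 272.1] 0.9
pliers [297.7 212.4] 0.38
squeeze_fixed [297.4 209.8] 0.82
squeeze_moving [344.6 213.4] 0.61
squeeze_moving [312.9 273.8] 0.56
lever_paddle [304.3 143.3] 0.84
cassette [611.2 250.1] 0.59
```

View pics/w4.png

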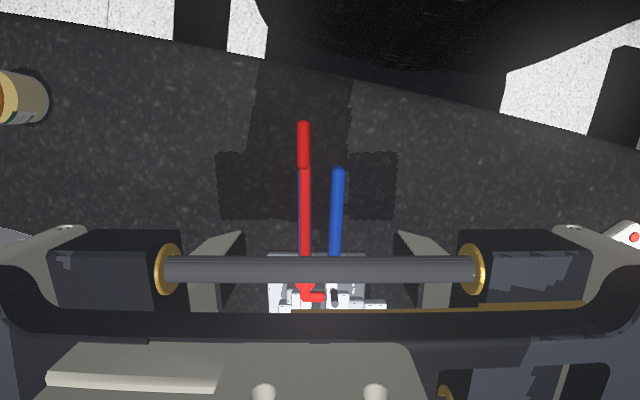

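The pliers have locked: the moving handle at (338,170) is now parallel to the lever, and the paddle is at (304,145). I'll go to the paddle with the fingers straddling it.

Emit:
drive_tool([
  [[0,0,0],[-0.03,-0.011,0.01],80],
  [[0,0,0],[-0.056,-0.022,0.01],140],
  [[0,0,0],[-0.056,-0.022,0.01],140],
  [[0,0,0],[-0.056,-0.022,0.01],140],
  [[0,0,0],[-0.056,-0.022,0.0],140],
  [[0,0,0],[-0.056,-0.022,-0.02],140],
  [[0,0,0],[-0.056,-0.022,-0.04],140],
  [[0,0,0],[-0.056,-0.022,-0.054],140],
])

```text
time: 17.25
ee_pos: [0.4866, -0.0068, 0.0931]
orientation: [[-0.98, -0.201, -0.001], [-0.201, 0.98, -0.0], [0.001, 0.0, -1.0]]
wrist_force: [0.1, 0.6, -0.4]
opening: 0.0414
grasp_force: 0.0
```

Emit:
drive_tool([
  [[0,0,0],[0.0006,-0.003,0],140],
  [[0,0,0],[0.0012,-0.006,0],140],
  [[0,0,0],[0.0018,-0.009,0],140],
  [[0,0,0],[0.0024,-0.012,0],140],
  [[0,0,0],[0.003,-0.015,0],140],
  [[0,0,0],[0.0036,-0.018,0],140],
  [[0,0,0],[0.004,-0.02,0],140],
  [[0,0,0],[0.0044,-0.022,0],140],
])

```text
time: 18.25
ee_pos: [0.4912, -0.029, 0.0947]
orientation: [[-0.98, -0.201, -0.0], [-0.201, 0.98, 0.0], [-0.0, 0.0, -1.0]]
wrist_force: [0.0, 1.0, 1.1]
opening: 0.0417
grasp_force: 0.6
```

Emit:
drive_tool([
  [[0,0,0],[0.0003,-0.0013,0],140],
  [[0,0,0],[0.0006,-0.0026,0],140],
  [[0,0,0],[0.0009,-0.004,0],140],
  [[0,0,0],[0.0012,-0.0053,0],140],
  [[0,0,0],[0.0015,-0.0066,0],140],
  [[0,0,0],[0.0018,-0.008,0],140],
  [[0,0,0],[0.002,-0.0093,0],140],
  [[0,0,0],[0.0022,-0.0105,0],140],
])

```text
time: 19.25
ee_pos: [0.4934, -0.0398, 0.0947]
orientation: [[-0.98, -0.201, 0.0], [-0.201, 0.98, -0.0], [-0.0, -0.0, -1.0]]
wrist_force: [-0.1, 1.2, -0.3]
opening: 0.0415
grasp_force: 0.7
```

Emit:
drive_tool([
  [[0,0,0],[0.0002,-0.001,0],140],
  [[0,0,0],[0.0004,-0.002,0],140],
  [[0,0,0],[0.0006,-0.003,0],140],
  [[0,0,0],[0.0008,-0.004,0],140],
  [[0,0,0],[0.001,-0.005,0],140],
  [[0,0,0],[0.0012,-0.006,0],140],
  [[0,0,0],[0.0014,-0.007,0],140],
  [[0,0,0],[0.0016,-0.008,0],140],
])

```text
time: 20.25
ee_pos: [0.495, -0.0476, 0.0947]
orientation: [[-0.98, -0.201, -0.0], [-0.201, 0.98, 0.0], [0.0, 0.0, -1.0]]
wrist_force: [0.7, 2.1, -0.7]
opening: 0.0414
grasp_force: 0.8
```

```bash
python3 look.py w5
```

```text
20.25 [ 0.495  -0.0476  0.0947] [-0.2007  0.9796  0.0001] 0.041388676296706915
[[-0.2005  0.9486  0.2448  0.4308]
 [ 0.9797  0.1943  0.0496 -0.0614]
 [-0.0005  0.2498 -0.9683  0.2533]
 [ 0.      0.      0.      1.    ]]
squeeze_fixed [374.  320.5] 0.87
lever_paddle [351.2 271.9] 0.9
```

View pics/w5.png

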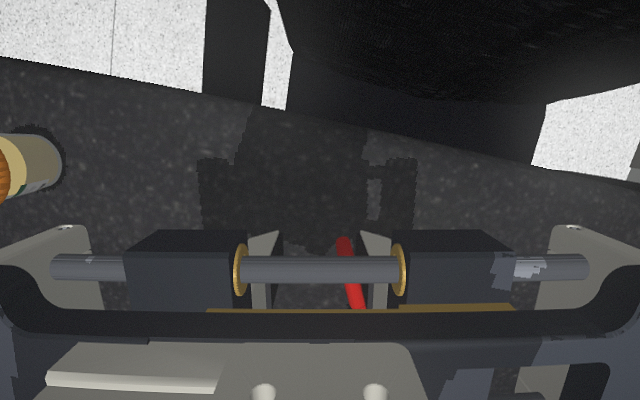

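The red paddle at (345,245) rests against the inner (right-hand) finger and swings with it. I keep pulling.

Emit:
drive_tool([
  [[0,0,0],[0.0002,-0.0008,0],140],
  [[0,0,0],[0.0004,-0.0016,0],140],
  [[0,0,0],[0.0006,-0.0024,0],140],
  [[0,0,0],[0.0008,-0.0032,0],140],
  [[0,0,0],[0.001,-0.004,0],140],
  [[0,0,0],[0.0012,-0.0048,0],140],
  [[0,0,0],[0.0014,-0.0056,0],140],
  [[0,0,0],[0.0016,-0.0064,0],140],
])

```text
time: 21.55
ee_pos: [0.4966, -0.054, 0.0947]
orientation: [[-0.98, -0.201, 0.0], [-0.201, 0.98, 0.0], [-0.0, 0.0, -1.0]]
wrist_force: [0.1, 2.3, 0.2]
opening: 0.0413
grasp_force: 0.9
```

Run:
```python
from h import *
im=camera('scene');cv2.imwrite('pics/s6.png',cv2.cvtColor(cv2.resize(im[130:280,200:400],(800,600)),cv2.COLOR_RGB2BGR))
for c in('scene','top'):
    if c=='top':camera(c)
    for t in('squeeze_moving','lever_paddle'):print(c,t,[(np.round(q['location'],1),round(q['confidence'],2)) for q in models.landmark_of(t,c)[:2]])
```

```text
scene squeeze_moving [(array([300.4, 217.9]), 0.75), (array([271.8, 211.4]), 0.47)]
scene lever_paddle [(array([292.4, 230.1]), 0.36)]
top squeeze_moving []
top lever_paddle []
```

View pics/s6.png

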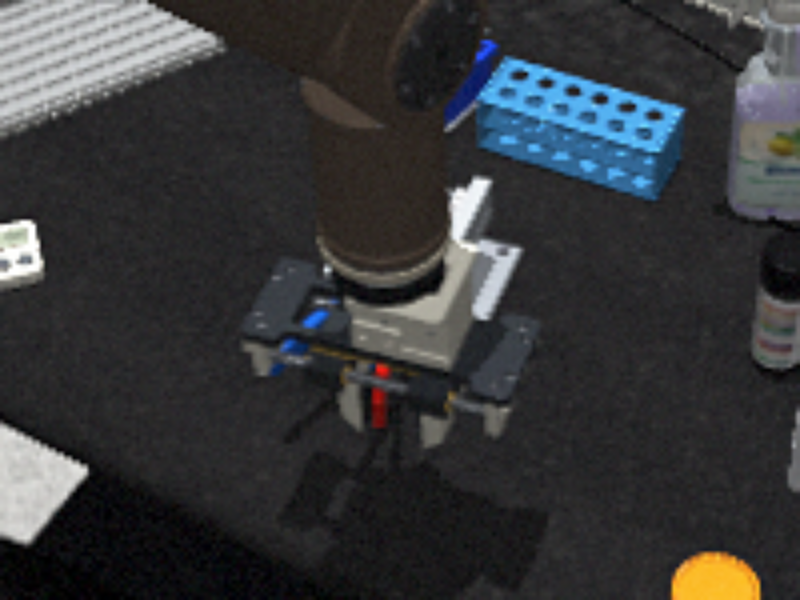

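The blue handle shows at about (310,325) in the crop, swung out to its open position. I bring the lever back gently, lift clear, and check.

Emit:
drive_tool([
  [[0,0,0],[-0.002,0.009,0],140],
  [[0,0,0],[-0.004,0.018,0],140],
  [[0,0,0],[-0.006,0.027,0],140],
  [[0,0,0],[-0.008,0.037,0],140],
  [[0,0,0],[-0.01,0.046,0],140],
  [[0,0,0],[-0.01,0.046,0],140],
  [[0,0,0],[-0.01,0.046,0.03],140],
  [[0,0,0],[-0.01,0.046,0.08],140],
])

```text
time: 22.85
ee_pos: [0.4856, -0.0085, 0.1745]
orientation: [[-0.98, -0.2, -0.003], [-0.2, 0.98, -0.001], [0.003, -0.0, -1.0]]
wrist_force: [0.8, -0.5, 0.8]
opening: 0.0413
grasp_force: 0.0
```

Emit:
drive_tool([
  [[0,0,0],[-0.01,0.01,0.05],140],
  [[0,0,0],[-0.02,0.02,0.1],100],
  [[0,0,0],[-0.02,0.05,0.12],50],
  [[0,0,0],[-0.02,0.09,0.12],0],
  [[0,0,0],[-0.02,0.13,0.12],0],
  [[0,0,0],[-0.02,0.17,0.12],0],
  [[0,0,0],[-0.02,0.2,0.12],0],
  [[0,0,0],[-0.02,0.2,0.12],0],
])

```text
time: 23.85
ee_pos: [0.4663, 0.1942, 0.2944]
orientation: [[-0.979, -0.204, -0.0], [-0.204, 0.979, 0.0], [0.0, 0.001, -1.0]]
wrist_force: [0.8, -0.4, -0.4]
opening: 0.0916
grasp_force: 0.0
```

Run:
```python
from h import *
o=[cv2.cvtColor(cv2.resize(camera(c)[s],(400,400),interpolation=2),cv2.COLOR_RGB2BGR) for c,s in(('scene',np.s_[150:270,240:360]),('top',np.s_[140:260,245:365]))]
cv2.imwrite('pics/f.png',np.hstack(o));print(get_obs()['time'])
```

```text
23.95
```

View pics/f.png

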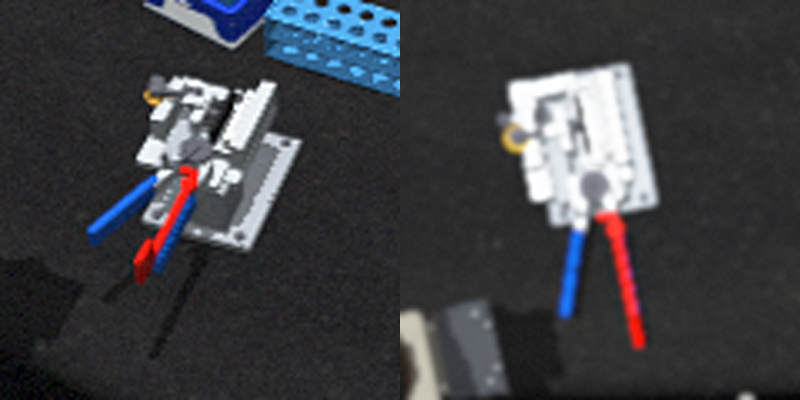

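The handles are open again (moving handle tip at (95,235) in the left crop). The lever is back at rest, the cassette is in its nest and the gripper is clear.

```bash
python3 -c "
from plant import robot; print(robot.close_job())"
```

```text
the job is handed in; nothing more can be done
None
```

The pliers locked with grip readings of at most 18 N, stayed locked untouched for a couple of seconds, then sprang open on a pull of about 2 N; the lever is at rest, nothing else was touched, and I handed the job in at about 24 s (cassette closure inferred from the lock, not measured).

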